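# Slide the steel block into the spring-catch holder

## Task

Put the plain rectangular steel block (not the V-block or the clamp block) into the slide-in holder: set it down in the flared mouth of the slot and slide it along the slot floor to the end stop, so that it pushes the red spring catch aside and the catch clicks shut behind it. Let go and leave the block home with the catch closed.

Things in the scene. Friction and masses are not known exactly. Their poses are not given: they have to be found in the camera images.
- block_center (a point): Centre of the plain dark grey steel block, 66 mm long (x axis), 33 wide (y), 50 high (z), 0.6 to 0.9 kg, loose, 25 mm above its underside. Either end may go in first. Two other loose blocks are not used: a dark V-block (42x60x46) and a bright clamp block with a stud (36x70x78). Each stands in one of three places, centres over 110 mm apart.
- mouth_point (a point): Centre of a block set down free in the holder's mouth: 132 mm before home_point, same axes and height. Holder: fixed blue plate 225x120x8 mm, its top is the slot floor. Side rails 14 mm above it flare from 70 mm apart (7 mm past this point) to a 39 mm slot (54 mm past it). Rails and catch rise at most 24 mm above the bench, so grip or push the block above its lower 20 mm.
- home_point (a point): Centre of the block when fully home, 33 mm above the bench, 25 mm above the slot floor. x axis: along the slot from mouth to end stop (roughly away from the robot), z up. The end stop's face is 33 mm ahead (+x); it stands 22 mm above the floor and, with screw heads, 33 mm above the bench. The catch's square back face is at x = -45 mm: the block has 12 mm of play.
- catch (a joint): Slide (m) of the red spring catch in the +y rail: 0 = shut, to 0.016 = pushed aside. Its nose slopes from x = -75 mm (from home_point) to -49 mm and juts 12.5 mm into the slot. Spring 2 N shut, 5 N at 0.0125; pushing the block past takes some 5 to 15 N along the slot. A passing block holds it at about 0.0095 (0.006 to 0.013); it springs back to 0 behind the block's rear end.

How it is judged:
By the outcome, as a careful person would: the job done as asked, in the order asked, and still so for the second after the job is handed in, with the robot touching nothing.
It also fails if it takes over 48 s, if anything falls off the work surface, if the arm or the gripper's body presses on something with over 40 N, if the wrist force passes 120 N, or if a joint passes its speed limit or range.

## Robot

A 6-joint arm with a two-finger parallel gripper is mounted at the origin on a cart in front of the work surface, level with it; the furniture and walls round the work are solid. World frame = base frame: x ahead of the robot, y to its left, z up, the work surface at z = 0. Lengths are in m, angles in rad, forces in N, time in s.
With the tool pointing down it reaches from about 0.25 to 0.775 m from the base axis. Payload 4 kg.
Tool frame: the origin (TCP) lies at the very end of the fingers, on their centre line; the grasp point (between the pads) lies 19 mm behind it (robot.pinch_z is the distance from the TCP to the grasp point, in m); z points along the fingers, y is the line along which they close (so a half turn about z gives the same grasp; the last joint's range is limited). The gripper opens to 94 mm and grips with 3 to 60 N. Pads are 16 mm wide; open, the fingers measure 119 mm over their backs; the gripper's body (75 mm by 177 mm) begins 78 mm behind the grasp point.
Start: joints at [-1.341, 0.087, 1.371, -0, 1.684, -0.103], TCP at [0.18, -0.52, 0.206] pointing down, gripper open.
Joint ranges: [-3.1, 3.1], [-0.76, 2.03], [0.27, 2.55], [-1.08, 4.22], [0.17, 2.65], [-2.57, 2.57]. Speed limits (rad/s): [2.79, 2.79, 3.14, 3.14, 3.14, 3.14].

## Interface

Orientations are given as [roll, pitch, yaw] about the fixed x, y, z axes, in that order (R = Rz(yaw) Ry(pitch) Rx(roll)).
In Python, from bench import robot gives the robot as it stands.
- The arm moves only by the tool arm_command, never from a script. Its argument "targets" is one flat list of numbers, 7 for each row, row after row: the turn, a rotation vector about the tool's x, y, z in degrees, then the shift along the tool's x, y, z in mm, then the closure, from -1 (fully open) to 1 (shut). In form: [ax, ay, az, x, y, z, hand, ax, ay, az, x, y, z, hand, ...]. A call has 1 to 20 rows; each row is the pose to reach, as a shift and turn from the pose commanded when the call began, along the tool's axes at that moment; what a row does not reach only later rows make up. A row lasts 1/10 s, in which the tool goes at most 50 mm and 8.59 degrees, less where a joint would pass 70% of its speed; a pose out of reach is approached as far as the arm can. A call with a gripper value outside its range is refused whole. The fingers move at their own pace and stop on an object; the grip force is fixed at half the most. Time passes only in rows, so rows that repeat a pose let the fingers close. It gives the time, the measured TCP pose, the force, the opening and the grip force at its end, in the units of the state.
- robot.get_obs(): the state, without advancing time (a new reading comes with each control period).
- robot.snapshot(name): name is "side" or "top" or "wrist"; returns a dict with "color" (400x640x3 uint8, red, green, blue), "range_z" (400x640 float32, m along the optical axis (not along the pixel's ray), 0 where there is no reading), "fx", "fy", "cx", "cy" (pixels), "T" (4x4, takes a point from camera to world coordinates); the wrist camera has in their place "T_tool_cam" (4x4, takes a point from camera to tool coordinates, whose origin is the TCP and whose axes are the flange's). Camera axes: x right, y down, z forward; pixel columns grow to the right and rows downward; lengths in m; the calibration is good to about 2 mm. A picture is of the moment at which its call begins: read the wrist's pose just before it.
- robot.close_job(): hands the job in; it is judged then, once.
The state is a dict: "time": time; "joint_positions": joint angles; "qvel": joint speeds; "joint_torque": joint torques, N m; "tool_pos": TCP position; "ee_rot": TCP orientation; "wrist_force": force on the tool from outside, world axes, zero at the start; "wrist_torque": the same for the moment, N m; "width": finger opening in m; "finger_force": force on a finger pad.
Only numpy, scipy, OpenCV 4.12 (cv2) and the standard library are available. Lean on these libraries where they do the work, as an engineer would, in place of code of your own. Each camera call takes 0.05 s, during which the arm holds its last target. There are 200 camera calls.

## Working session

There is one attempt and no reset: what is moved stays moved. The work goes in short steps, Python scripts to look and compute and a tool call to move; the robot and the scene stay as the last step left them, time stands still between calls to the robot, and variables do not carry over. Pictures are saved under pics/ and viewed, at most 10 in all, crops included, and the job is handed in when it is done.

Besides the shell and the picture viewer there is one more tool, called as a command line: name --argument value ..., lists and objects as JSON in quotes. arm_command: Moves the arm, as the interface text tells. Its arguments: {"type":"object","properties":{"targets":{"type":"array"}},"required":["targets"]}

```bash
mkdir -p pics
cat > h.py <<'E'
import numpy as np, cv2
from bench import robot
def cloud(s,T):
    z=s["range_z"].astype(float); v,u=np.mgrid[:z.shape[0],:z.shape[1]]
    P=np.stack([(u-s["cx"])/s["fx"]*z,(v-s["cy"])/s["fy"]*z,z],-1)
    W=P@T[:3,:3].T+T[:3,3]; W[z==0]=np.nan
    return W
E
python3 - <<'E'
from h import *
o=robot.get_obs(); print(o["time"],o["tool_pos"],o["ee_rot"],o["width"])
for n in("top","side"):
    s=robot.snapshot(n); cv2.imwrite(f"pics/{n}0.png",s["color"][:,:,::-1]); np.savez(f"{n}0.npz",**s); print(s["T"].round(3).tolist())
E
```

```text
0.0 [ 0.1795475  -0.51929774  0.20432465] [-3.13942704e+00 -2.58740455e-04  3.32763507e-01] 0.0941693914288867
[[-0.028, -0.99, 0.136, 0.423], [-1.0, 0.029, 0.005, -0.077], [-0.008, -0.136, -0.991, 0.999], [0.0, 0.0, 0.0, 1.0]]
[[-0.941, -0.17, 0.292, 0.215], [-0.337, 0.453, -0.825, 0.829], [0.008, -0.875, -0.484, 0.591], [0.0, 0.0, 0.0, 1.0]]
```

View pics/top0.png

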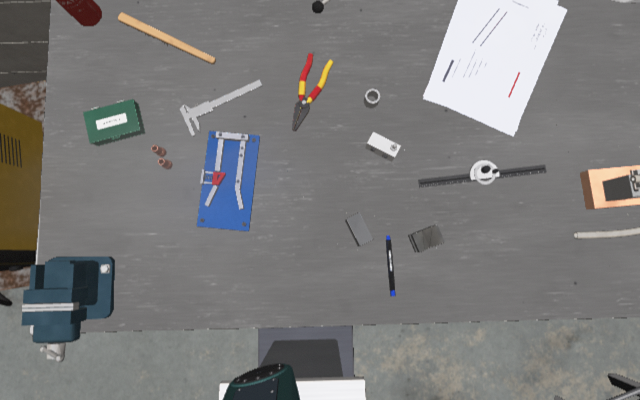

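The holder is around (228,180). Loose blocks are at (358,228), (426,238) and (383,145), the last being the bright clamp block. I'll zoom in and compute.

Run:
```python
from h import *
s=dict(np.load("top0.npz")); W=cloud(s,s["T"]); c=s["color"]
a=cv2.resize(c[120:240,190:270],None,fx=4.8,fy=4.8,interpolation=2)
b=cv2.resize(c[195:265,330:450],None,fx=3.4,fy=3.4,interpolation=2)
im=np.zeros((580,800,3),np.uint8); im[:a.shape[0],:a.shape[1]]=a; im[:b.shape[0],a.shape[1]:a.shape[1]+b.shape[1]]=b
cv2.imwrite("pics/crop0.png",im[:,:,::-1])
for n,(u0,u1,v0,v1) in dict(A=(338,380,200,255),B=(400,450,215,262),C=(355,410,120,170)).items():
    p=W[v0:v1,u0:u1].reshape(-1,3); p=p[p[:,2]>.01]; zt=np.percentile(p[:,2],90)
    t=p[p[:,2]>.03]; r=cv2.minAreaRect((t[:,:2]*1000).astype(np.float32)); print(n,zt,p[:,2].max(),len(t),r, t.mean(0))
hsv=cv2.cvtColor(c,cv2.COLOR_RGB2HSV); m=(abs(hsv[:,:,0].astype(int)-110)<12)&(hsv[:,:,1]>150); m[:, :190]=0;m[:,270:]=0;m[:120]=0;m[240:]=0
p=W[m]; print("plate z",np.median(p[:,2])); p=p[abs(p[:,2]-np.median(p[:,2]))<.006]
r=cv2.minAreaRect((p[:,:2]*1000).astype(np.float32)); print(r,cv2.boxPoints(r))
```

```text
A 0.052814782106810225 0.055180273053543116 485 ((476.1082763671875, -156.88807678222656), (65.82789611816406, 33.26059341430664), 24.189220428466797) [ 0.47605884 -0.15626771  0.05002386]
B 0.04729342472147082 0.05123566274331892 494 ((452.3255615234375, -305.24017333984375), (42.15534591674805, 61.39952087402344), 20.01355743408203) [ 0.45264958 -0.30487193  0.04183325]
C 0.05136250154813382 0.07913651666550214 499 ((660.2315063476562, -216.8726043701172), (70.09723663330078, 36.99937438964844), 59.14344024658203) [ 0.66015026 -0.21706139  0.04827985]
plate z nan
((0.0, 0.0), (0.0, 0.0), 0.0) [[0. 0.]
 [0. 0.]
 [0. 0.]
 [0. 0.]]
```

View pics/crop0.png

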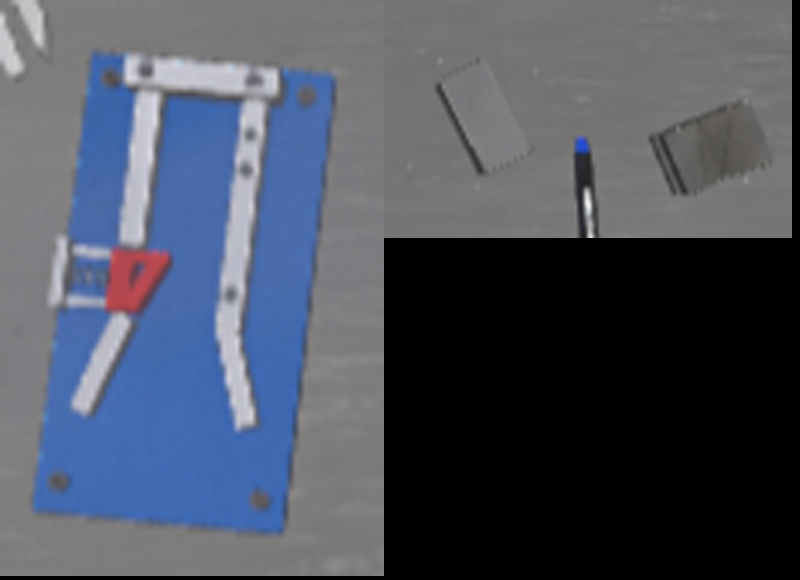

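Right crop: the plain block is on the left, the grooved V-block on the right. Left crop: the holder with its mouth at the bottom, the end stop at the top and the catch on the left (+y).

Run:
```python
from h import *
s=dict(np.load("top0.npz")); W=cloud(s,s["T"]); c=s["color"]
hsv=cv2.cvtColor(c,cv2.COLOR_RGB2HSV); m=(abs(hsv[:,:,0].astype(int)-110)<12)&(hsv[:,:,1]>110); roi=np.zeros_like(m); roi[125:238,192:268]=1; m&=roi
# intersect pixel rays with known plate top z=.008
def ray(u,v,z):
    d=s["T"][:3,:3]@np.array([(u-s["cx"])/s["fx"],(v-s["cy"])/s["fy"],1]); o=s["T"][:3,3]; return (o+d*(z-o[2])/d[2])[:2]
v,u=np.nonzero(m); print(len(u),"plate z",np.nanmedian(W[m][:,2]))
p=np.array([ray(a,b,.008) for a,b in zip(u,v)])*1000
r=cv2.minAreaRect(p.astype(np.float32)); print(r); B=cv2.boxPoints(r); print(B)
e=max([B[1]-B[0],B[2]-B[1]],key=np.linalg.norm); e=e/np.linalg.norm(e); e*=np.sign(e[0]); n=np.array([-e[1],e[0]])
print("yaw",np.degrees(np.arctan2(e[1],e[0])))
# white/red parts: crop px -> frame along e,n from plate centre
C=np.array(r[0])
def loc(cx,cy,z): q=ray(190+(cx+.5)/4.8-.5,120+(cy+.5)/4.8-.5,z)*1000-C; return (q@e).round(1),(q@n).round(1)
for k,q,z in [("stop face L",(128,91),.030),("stop face R",(275,98),.030),("L rail in top",(160,100),.022),("L rail in low",(144,240),.022),("R rail in top",(241,105),.022),("R rail in low",(220,290),.022),("R flare end in",(236,428),.022),("L flare end in",(91,413),.022),("L flare corner",(130,313),.022),("catch nose back",(171,256),.022),("catch nose front",(135,312),.022)]: print(k,loc(*q,z))
```

```text
3588 plate z 0.009080114404871664
((598.2833862304688, 136.86697387695312), (119.3673324584961, 222.9654998779297), 83.06941986083984)
[[480.4134   91.07167]
 [701.7497   64.16716]
 [716.1534  182.66228]
 [494.81708 209.56679]]
yaw -6.9305806
stop face L (np.float64(89.4), np.float64(33.7))
stop face R (np.float64(92.3), np.float64(-36.5))
L rail in top (np.float64(88.3), np.float64(20.0))
L rail in low (np.float64(19.8), np.float64(19.2))
R rail in top (np.float64(89.4), np.float64(-19.1))
R rail in low (np.float64(-0.8), np.float64(-19.7))
R flare end in (np.float64(-65.3), np.float64(-35.0))
L flare end in (np.float64(-64.6), np.float64(33.8))
L flare corner (np.float64(-15.7), np.float64(21.4))
catch nose back (np.float64(13.3), np.float64(5.4))
catch nose front (np.float64(-15.0), np.float64(19.1))
```

arm_command --targets '[0,0,-1,40,-25,5,-1,0,0,-2,80,-49,12,-1,0,0,-3,120,-74,18,-1,0,0,-4,160,-98,24,-1,0,0,-5,200,-123,30,-1,0,0,-5,240,-148,36,-1,0,0,-5,280,-172,42,-1,0,0,-5,320,-197,48,-1,0,0,-5,360,-222,54,-1,0,0,-5,385,-237,60,-1,0,0,-5,399,-246,60,-1,0,0,-5,399,-246,60,-1,0,0,-5,399,-246,60,-1]'

```text
time: 1.4
tool_pos: [0.476, -0.1571, 0.1451]
ee_rot: [-3.141, 0.001, 0.421]
wrist_force: [0.3, -0.3, -0.7]
width: 0.0943
finger_force: 0.0
```

```bash
cat > w.py <<'E'
from h import *
from scipy.spatial.transform import Rotation as R
import sys
o=robot.get_obs(); s=robot.snapshot("wrist"); cv2.imwrite(f"pics/{sys.argv[1]}.png",s["color"][:,:,::-1])
np.savez(sys.argv[1]+".npz",pos=o["tool_pos"],rot=o["ee_rot"],**s)
M=np.eye(4); M[:3,:3]=R.from_euler("xyz",o["ee_rot"]).as_matrix(); M[:3,3]=o["tool_pos"]
W=cloud(s,M@s["T_tool_cam"]); print(o["time"],o["tool_pos"],np.degrees(o["ee_rot"]),o["wrist_force"])
c=np.array([float(a) for a in sys.argv[2:4]]); p=W.reshape(-1,3); p=p[~np.isnan(p[:,0])]
z0,z1=float(sys.argv[4]),float(sys.argv[5])
p=p[(np.linalg.norm(p[:,:2]-c,axis=1)<.06)&(p[:,2]>z0)&(p[:,2]<z1)]
print(len(p),p.mean(0),cv2.minAreaRect((p[:,:2]*1000).astype(np.float32)))
E
python3 w.py w1 .476 -.157 .04 .06
```

```text
1.4 [ 0.47602863 -0.15712693  0.14510784] [-1.79992243e+02  6.67258012e-02  2.41037659e+01] [ 0.26449038 -0.27872833 -0.70366363]
2760 [ 0.47665947 -0.15563614  0.04927671] ((475.3858947753906, -156.05804443359375), (65.69670104980469, 32.55288314819336), 24.53672218322754)
```

View pics/w1.png

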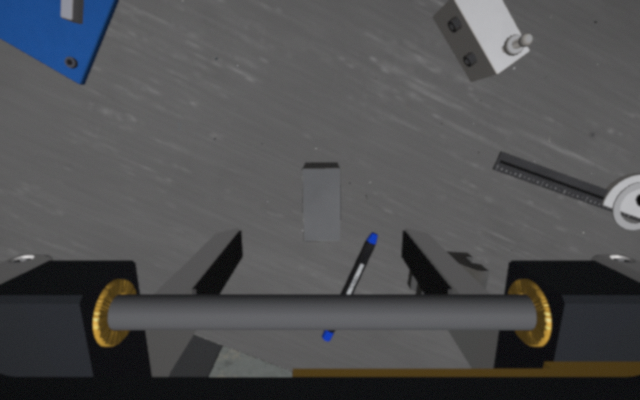

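The plain block (322,200) sits centred between the open fingers and aligned with them. I'll descend and close.

arm_command --targets '[0,0,0,0,0,25,-1,0,0,0,0,-1,60,-1,0,0,0,0,-1,90,-1,0,0,0,0,-1,112,-1,0,0,0,0,-1,123,-1,0,0,0,0,-1,123,-1,0,0,0,0,-1,123,1,0,0,0,0,-1,123,1,0,0,0,0,-1,123,1,0,0,0,0,-1,123,1,0,0,0,0,-1,123,1,0,0,0,0,-1,123,1,0,0,0,0,-1,123,1,0,0,0,0,-1,123,1]'

```text
time: 2.85
tool_pos: [0.4761, -0.1562, 0.0224]
ee_rot: [3.141, 0.0, 0.42]
wrist_force: [1.7, -5.4, 2.0]
width: 0.033
finger_force: 2.8
```

arm_command --targets '[0,0,0,0,0,0,1,0,0,0,0,0,0,1,0,0,0,0,0,-12,1,0,0,0,0,0,-30,1,0,0,4,14,-21,-50,1,0,0,8,34,-51,-60,1,0,0,12,54,-82,-60,1,0,0,16,74,-112,-60,1,0,0,20,94,-142,-60,1,0,0,24,114,-172,-60,1,0,0,28,134,-203,-60,1,0,0,31,152,-230,-60,1,0,0,31,164,-248,-60,1,0,0,31,169,-255,-60,1,0,0,31,169,-255,-60,1,0,0,31,169,-255,-60,1]'

```text
time: 4.45
tool_pos: [0.5256, 0.1447, 0.0818]
ee_rot: [3.14, 0.002, -0.121]
wrist_force: [0.3, -0.3, -6.3]
width: 0.0326
finger_force: 30.0
```

```bash
python3 w.py w2 .62 .14 .012 .035; python3 -c "
from h import *
o=robot.get_obs();print(o['width'],o['finger_force'])"
```

```text
4.45 [0.5256266  0.14465322 0.0817961 ] [ 1.79905709e+02  9.98394003e-02 -6.95137828e+00] [ 0.32233467 -0.28069704 -6.33348261]
6921 [0.6200708  0.14319862 0.02060882] ((620.9544067382812, 148.95135498046875), (91.750244140625, 111.63130187988281), 83.43428039550781)
0.033170115498638124 29.961223304271698
```

View pics/w2.png

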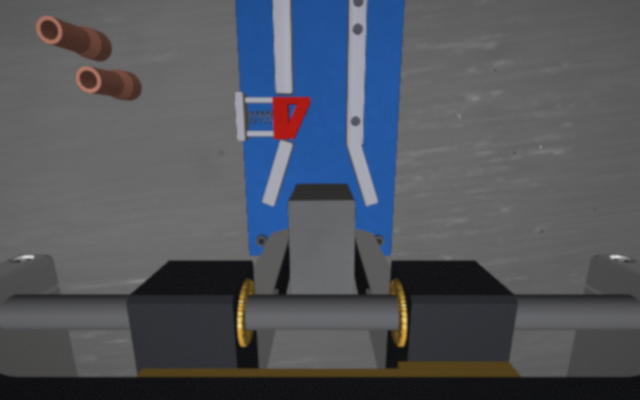

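The gripped block points at the slot. Inner rail edges are at about u=292 and 348 (row 50), the flare ends at (273,205) and (366,205), and the catch back at (309,99). I'll refine the slot's line in tool coordinates.

Run:
```python
from h import *
from scipy.spatial.transform import Rotation as R
s=dict(np.load("w2.npz")); M=np.eye(4); M[:3,:3]=R.from_euler("xyz",s["rot"]).as_matrix(); M[:3,3]=s["pos"]
T=M@s["T_tool_cam"]
def tool(u,v,z):
    d=T[:3,:3]@np.array([(u-s["cx"])/s["fx"],(v-s["cy"])/s["fy"],1]); p=T[:3,3]+d*(z-T[2,3])/d[2]
    return ((np.linalg.inv(M)@np.r_[p,1])[:3]*1000).round(1)
g=cv2.cvtColor(s["color"],cv2.COLOR_RGB2HSV)[:,:,1]  # blue saturated, rails not
for v in (20,50,80):
    row=g[v]>100; L=max(u for u in range(270,320) if not row[u]); Rr=min(u for u in range(320,375) if not row[u])
    a,b=tool(L+.5,v,.022),tool(Rr-.5,v,.022); print(v,L,Rr,a,b,(a+b)/2)
for k,q,z in [("flareL",(274,206),.022),("flareR",(367,204),.022),("catch back",(309,98),.022),("blk top L",(289,199),s["pos"][2]+.029-.001),("blk top R",(354,199),s["pos"][2]+.028)]: print(k,tool(*q,z))
for v in(60,150):
    row=g[v]>100; us=np.nonzero(row[225:410])[0]+225; print("plate",v,tool(us.min()-.5,v,.008),tool(us.max()+.5,v,.008))
```

```text
20 291 348 [136.1 -20.3  59.5] [136.1  17.2  59.6] [136.1   -1.55  59.55]
50 292 347 [117.5 -20.1  59.6] [117.5  16.8  59.6] [117.5   -1.65  59.6 ]
80 292 347 [ 98.2 -20.5  59.6] [98.2 17.2 59.7] [98.2  -1.65 59.65]
flareL [  7.8 -36.5  59.7]
flareR [ 9.3 34.3 59.8]
catch back [86.3 -9.1 59.6]
blk top L [ 32.8 -15.8 -28.1]
blk top R [ 32.7  15.3 -28. ]
plate 60 [113.8 -60.7  73.5] [113.8  57.3  73.7]
plate 150 [ 49.1 -60.7  73.6] [49.  57.8 73.8]
```

arm_command --targets '[0,0,0,1,-1,20,1,0,0,0,1,-1.3,38,1,0,0,0,1,-1.3,46,1,0,0,0,1,-1.3,49,1,0,0,0,1,-1.3,50.5,1,0,0,0,1,-1.3,51.5,1,0,0,0,1,-1.3,51.5,1]'

```text
time: 5.2
tool_pos: [0.5281, 0.1468, 0.0318]
ee_rot: [-3.141, -0.002, -0.121]
wrist_force: [-0.6, 0.3, -6.4]
width: 0.0325
finger_force: 30.0
```

arm_command --targets '[0,0,0,0,0,0.5,1,0,0,0,0,0,1,1,0,0,0,0,0,1,1]'

```text
time: 5.5
tool_pos: [0.5279, 0.147, 0.0305]
ee_rot: [-3.141, -0.001, -0.121]
wrist_force: [0.5, 0.3, -5.5]
width: 0.0328
finger_force: 30.0
```

Just touching, with part of the weight taken up. A touch more, then slide to just before the catch.

arm_command --targets '[0,0,0,0,0,0.6,1,0,0,0,5,0,0.6,1,0,0,0,10,0,0.6,1,0,0,0,15,0,0.6,1,0,0,0,20,0,0.6,1,0,0,0,20,0,0.6,1]'

```text
time: 6.1
tool_pos: [0.5484, 0.1447, 0.0305]
ee_rot: [-3.141, -0.001, -0.121]
wrist_force: [-2.6, -0.5, 3.1]
width: 0.0327
finger_force: 30.0
```

arm_command --targets '[0,0,0,4,0,0,1,0,0,0,8,0,0,1,0,0,0,12,0,0,1,0,0,0,16,0,0,1,0,0,0,20,0,0,1,0,0,0,24,0,0,1,0,0,0,28,0,0,1,0,0,0,32,0,0,1,0,0,0,36,0,0,1,0,0,0,40,0,0,1,0,0,0,40,0,0,1]'

```text
time: 7.2
tool_pos: [0.5845, 0.1385, 0.0306]
ee_rot: [3.138, 0.005, -0.121]
wrist_force: [-9.8, -2.3, 8.7]
width: 0.0333
finger_force: 29.9
```

arm_command --targets '[0,0,0,4,0,0,1,0,0,0,8,0,0,1,0,0,0,12,0,0,1,0,0,0,16,0,0,1,0,0,0,20,0,0,1,0,0,0,24,0,0,1,0,0,0,28,0,0,1,0,0,0,32,0,0,1,0,0,0,36,0,0,1,0,0,0,40,0,0,1,0,0,0,44,0,0,1,0,0,0,48,0,0,1,0,0,0,52,0,0,1,0,0,0,52,0,0,1]'

```text
time: 8.6
tool_pos: [0.6373, 0.1318, 0.0306]
ee_rot: [3.138, 0.003, -0.121]
wrist_force: [-9.2, -3.3, 7.9]
width: 0.0327
finger_force: 30.0
```

arm_command --targets '[0,0,0,3,0,-0.4,1,0,0,0,6,0,-0.4,1,0,0,0,9,0,-0.4,1,0,0,0,12,0,-0.4,1,0,0,0,14,0,-0.4,1,0,0,0,16,0,-0.4,1,0,0,0,18,0,-0.4,1,0,0,0,18,0,-0.4,1]'

```text
time: 9.4
tool_pos: [0.6565, 0.1311, 0.0305]
ee_rot: [3.141, 0.0, -0.121]
wrist_force: [-4.8, -0.5, 4.3]
width: 0.0333
finger_force: 29.9
```

```bash
python3 w.py w3 .65 .13 .05 .07
python3 - <<'E'
from h import *
s=robot.snapshot("side"); np.savez("side1.npz",**s); T=np.linalg.inv(s["T"]); p=T@[.63,.14,.03,1]; u=int(s["fx"]*p[0]/p[2]+s["cx"]); v=int(s["fy"]*p[1]/p[2]+s["cy"]); print(u,v)
u0=max(0,u-80);v0=max(0,v-60); cv2.imwrite("pics/side1.png",cv2.resize(s["color"][v0:v0+120,u0:u0+160],None,fx=5,fy=5,interpolation=2)[:,:,::-1])
E
```

```text
9.4 [0.65649099 0.13114727 0.03052345] [ 1.79990095e+02  1.19813160e-02 -6.92772865e+00] [-4.84208715 -0.45979588  4.29842429]
7218 [0.66502555 0.13041611 0.05780303] ((663.4943237304688, 130.609375), (57.30790710449219, 50.495784759521484), 83.22456359863281)
232 255
```

View pics/side1.png

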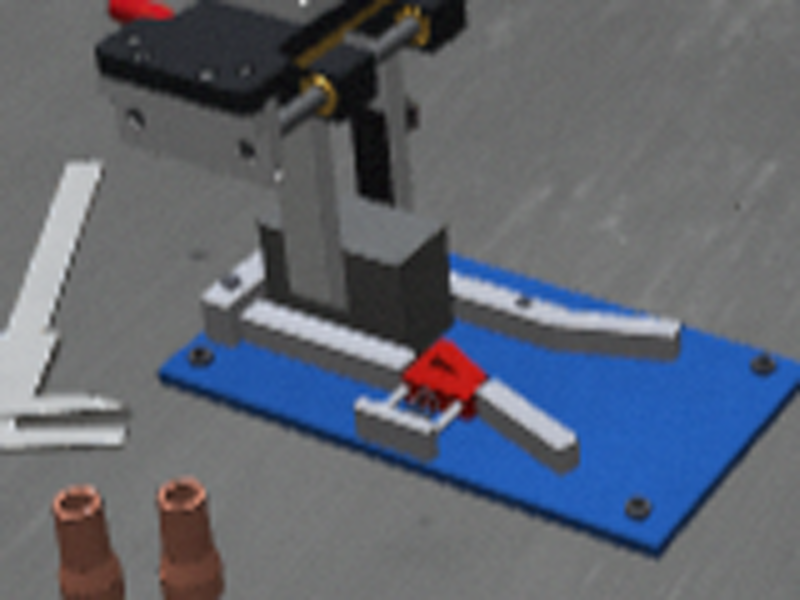

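The catch (440,370) looks sprung back behind the block's rear end, and the block is near the stop. I'll push on gently until it meets the stop.

arm_command --targets '[0,0,0,1,0,0,1,0,0,0,2,0,0,1,0,0,0,3,0,0,1,0,0,0,4,0,0,1,0,0,0,4,0,0,1]'

```text
time: 10.0
tool_pos: [0.6587, 0.1311, 0.0306]
ee_rot: [3.141, 0.004, -0.121]
wrist_force: [-9.6, 0.3, 6.6]
width: 0.0331
finger_force: 29.9
```

arm_command --targets '[0,0,0,1,0,0,1,0,0,0,2,0,0,1,0,0,0,3,0,0,1,0,0,0,3,0,0,1]'

```text
time: 10.4
tool_pos: [0.6589, 0.1311, 0.0307]
ee_rot: [3.141, 0.01, -0.121]
wrist_force: [-17.0, 0.5, 10.2]
width: 0.033
finger_force: 30.0
```

Firm contact with the stop. I'll relax the push, release and rise.

arm_command --targets '[0,0,0,-4,0,-0.5,1,0,0,0,-4,0,-0.5,-0.2,0,0,0,-4,0,-0.5,-0.2,0,0,0,-4,0,-0.5,-0.2,0,0,0,-4,0,-0.5,-0.2,0,0,0,-4,0,-0.5,-0.2,0,0,0,-4,0,-10,-0.2,0,0,0,-4,0,-30,-0.2,0,0,0,-4,0,-60,-0.2,0,0,0,-20,0,-100,-0.2,0,0,0,-50,0,-120,-0.2,0,0,0,-80,0,-120,-0.2,0,0,0,-80,0,-120,-0.2]'

```text
time: 11.7
tool_pos: [0.5819, 0.1407, 0.1521]
ee_rot: [-3.141, -0.002, -0.12]
wrist_force: [-0.0, -0.1, -0.4]
width: 0.0568
finger_force: 0.0
```

```bash
python3 w.py w4 .65 .13 .05 .07
python3 - <<'E'
from h import *
s=robot.snapshot("top"); W=cloud(s,s["T"]); p=W[110:200,190:280].reshape(-1,3); p=p[(p[:,2]>.05)&(p[:,2]<.065)&(abs(p[:,0]-.66)<.05)]
if len(p): print("top",len(p),cv2.minAreaRect((p[:,:2]*1000).astype(np.float32)))
E
```

```text
11.7 [0.58186746 0.14068997 0.15210328] [-1.79955814e+02 -8.84575800e-02 -6.85555713e+00] [-0.01170673 -0.06718668 -0.43799671]
3324 [0.65825701 0.13140541 0.05736124] ((657.2725830078125, 131.5278778076172), (32.94436264038086, 65.30340576171875), 83.63787841796875)
top 159 ((677.0599365234375, 127.57508850097656), (28.38193130493164, 33.994606018066406), 0.10156206786632538)
```

View pics/w4.png

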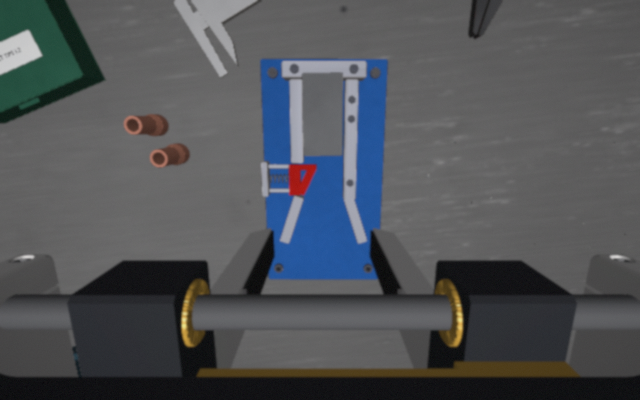

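The block (322,115) lies against the end stop. The catch (302,178) is fully out behind its rear end, and the gripper is clear.

```bash
python3 -c "
from bench import robot
print(robot.close_job())"
```

```text
the job is handed in; nothing more can be done
None
```

The plain steel block is home against the end stop with the red catch closed behind it, the gripper is clear, and the job was handed in at about 12 s.

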